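# Lay the sample cylinder in its cradle by way of the angled block

### The arm

A 6-joint arm with a two-finger parallel gripper is mounted at the origin on the work surface; the furniture and walls round the work are solid. World frame = base frame: x ahead of the robot, y to its left, z up, the work surface at z = 0. Lengths are in m, angles in degrees, forces in N, time in s.
With the tool pointing down it reaches from about 0.375 to 0.9 m from the base axis. Payload 3.1 kg.
Tool frame: the origin (TCP) lies midway between the tips of the shut fingers; the grasp point (between the pads) lies 19 mm behind it; z points along the fingers, y is the line along which they close (so a half turn about z gives the same grasp; the last joint's range is limited). The gripper opens to 87 mm and grips with 3 to 60 N. Pads are 19 mm wide; open, the fingers measure 117 mm over their backs; the gripper's body (75 mm by 190 mm) begins 51 mm behind the grasp point.
Start: joints at [59.96, 30.224, 82.088, -0, 67.689, -10.227], TCP at [0.212, 0.588, 0.223] pointing down, gripper open.
Joint ranges: [-176.69, 176.69], [-43.24, 126.21], [12.49, 139.97], [-82, 262], [0, 151.66], [-163.58, 163.58]. Speed limits (degrees/s): [159.86, 159.86, 180, 180, 180, 180].

### API

Orientations are given as a 3x3 rotation matrix whose columns are the frame's x, y, z axes.
In Python, from rig import read_state, capture, camera_info, hand_in gives the robot as it stands.
- The arm moves only by the tool drive_tool, never from a script. Its argument "motion" is a list of rows, each a list of 2 entries, a list of its own where there are three numbers: the shift along the tool's x, y, z in mm, then the turn, a rotation vector about the tool's x, y, z in rad. A call has 1 to 5 rows; each row shifts and turns the commanded pose from where the row before left it, along the tool's axes as they then stand; what a row does not reach is not made up. A row lasts 1/10 s, in which the tool goes at most 50 mm and 8.59 degrees, less where a joint would pass 70% of its speed; a pose out of reach is approached as far as the arm can. A call is refused whole if a number of a shift passes 50 or a number of a turn 0.15, either way. A call with a gripper value outside its range is refused whole. "gripper" is the opening, from 0 (shut) to 1 (fully open), set as the call begins (left out, the last holds). The fingers move at their own pace and stop on an object; the grip force is fixed at half the most. Time passes only in rows, so rows that do not move let the fingers close. It gives the time, the measured TCP pose, the force, the opening and the grip force at its end, in the units of the state.
- read_state(): the state, without advancing time (a new reading comes with each control period).
- capture(name): name is "side" or "top"; returns the picture (384x512x3 uint8, red, green, blue); there is no depth.
- camera_info(name): a dict with "fovy" (degrees; the focal length in pixels is half the picture's height over the tangent of half this angle, whatever the lens; pixels are square), "cx", "cy" (the principal point, pixels), "k1" (the pictures are not rectified: a ray, as slopes to the right and down, at radius r is drawn at 1 + k1 r^2 times it, then the intrinsics apply), "xyz" and "orientation" of the camera in the world. Camera axes: x right, y down, z forward; pixel columns grow to the right and rows downward; lengths in m; the calibration is good to about 2 mm. A picture is of the moment at which its call begins. camera_info takes no time and is no camera call.
- hand_in(): hands the job in; it is judged then, once.
The state is a dict: "time_s": time; "joint_positions": joint angles; "qvel": joint speeds; "tau": joint torques, N m; "position": TCP position; "tcp_rot": TCP orientation; "force": force on the tool from outside, world axes, zero at the start; "moment": the same for the moment, N m; "opening": opening from 0.0 (shut) to 1.0 (fully open); "grasp_force": force on a finger pad.
Only numpy, scipy, OpenCV 4.12 (cv2) and the standard library are available. Lean on these libraries where they do the work, as an engineer would, in place of code of your own. Each camera call takes 0.05 s, during which the arm holds its last target. There are 200 camera calls.

### The job

Put the standing steel sample cylinder away, lying down in its green cradle. Pick it up from above by its blue valve knob and lean it in the yellow angled block, knob end up and foot down at the stop, and let go; then take it again by the side of its steel body and lay it down along the cradle, centred in both saddles, and let go. Do not let it fall, and do not disturb the mug, the timer or the tape roll.

Things in the scene. Friction and masses are not known exactly. Their poses are not given: they have to be found in the camera images.
- cyl_mid (a point): The middle of the steel cylinder, on its axis and 55 mm from its foot. z runs along the axis from foot to knob.
- cyl_knob (a point): The middle of the cylinder's round blue valve knob: 28 mm in diameter, 39 mm high, fixed to the cylinder (it does not turn). On the axis, 91 mm from cyl_mid towards the top.
- block_seat (a point): Where cyl_mid lies when the cylinder is parked: axis along (x+z)/sqrt 2, foot on the stop, in both saddles, open side facing (-x+z)/sqrt 2; 79 mm above the desk, axes as angled_block. Saddles: 10 to 30 and 80 to 100 mm from the stop, 30 mm to each side; in the 50 mm gap between them fingers have room beside the body, the slope being 34 mm below the axis. The knob sticks out beyond.
- cradle_seat (a point): Where cyl_mid lies when the cylinder is laid down, axis along x (knob at either end), 50 mm above the desk; axes as cradle. Each saddle is 20 mm long, centred 42 mm from this point, and reaches 30 mm to each side; in the 64 mm gap between them fingers have room beside the body.
- cylinder: Loose steel sample cylinder, about 0.3 kg, upright on the desk at the start. Origin: centre of its flat foot; z along its axis towards the knob. Steel body 40 mm in diameter, 110 mm long, the top few mm tapered; above it a 20 mm neck and the blue knob; 165 mm over all. Round: its turn about z does not matter.
- angled_block: Fixed yellow 45 degree wedge on a grey base plate 160 x 90 mm. Origin: centre of the plate's underside, at desk height; z up, x horizontal in the direction in which the slope rises, y across. On the slope: two black V saddles and, at the low end, a dark stop plate square to the slope.
- cradle: Fixed cradle: two green V saddles, open upward, on a light grey base plate 125 x 90 mm, 8 mm thick. Origin: centre of the plate's underside, at desk height; z up, x horizontal along the line of the two saddles, y across.
- mug: Purple mug, 86 mm wide and 96 mm high, loose; bystander. Origin at its underside.
- timer: White bench timer, 77 x 78 x 22 mm, loose; bystander. Origin at its underside.
- tape_roll: Roll of tan tape lying flat, 92 mm in diameter and 48 mm high, loose; bystander. Origin at its underside.

How it is judged (in metres and radians):
On the way, in this order (a step that is already met when the one before it is completed fails the run):
1. the cylinder is held by its knob, off the desk (contact force between the fingers and cylinder above 1 N and z of the grasp point in the frame of cyl_mid above 0.06 m and height (world z) of cyl_mid above 0.07 m), for 0.2 s.
2. the cylinder rests still in the angled block, knob end up, near the stop, with the fingers off it (distance between cyl_mid and block_seat below 0.02 m and angle between cyl_mid's own z axis and vertical between 0.65 and 0.92 rad and contact force between cylinder and angled_block above 0.5 N and contact force between the fingers and cylinder below 0.1 N and linear speed of cylinder below 0.03 m/s), for 0.3 s.
3. the cylinder is held by the side of its steel body, clear of the block (contact force between the fingers and cylinder above 1 N and z of the grasp point in the frame of cyl_mid between -0.06 and 0.05 m and contact force between cylinder and angled_block below 0.05 N), for 0.2 s.
At the end, for the whole second after the job is handed in: the cylinder lies at rest in both saddles of the cradle, released: its middle within 18 mm of the cradle's centre seen from above and at seat height (-6 to +8 mm), its axis level within 0.12 rad and along the cradle within 0.15 rad (horizontal distance between cyl_mid and cradle_seat below 0.018 m and z of cyl_mid in the frame of cradle_seat between -0.006 and 0.008 m and angle between cyl_mid's own z axis and vertical between 1.45 and 1.69 rad and angle between the z axis of cyl_mid and the x axis of cradle_seat, either way round below 0.15 rad and contact force between cylinder and cradle above 0.5 N and contact force between the fingers and cylinder below 0.1 N and linear speed of cylinder below 0.02 m/s); the robot touches nothing.
It fails at once if the cylinder is let fall (it moves faster than 0.6 m/s with no finger on it, a drop of about 18 mm) (linear speed of cylinder above 0.6 m/s and contact force between the fingers and cylinder below 0.1 N).
It fails at once if the mug is disturbed (moved over 30 mm) (distance of mug from where it was at the start of the episode above 0.03 m).
It fails at once if the timer is disturbed (moved over 30 mm) (distance of timer from where it was at the start of the episode above 0.03 m).
It fails at once if the tape roll is disturbed (moved over 30 mm) (distance of tape_roll from where it was at the start of the episode above 0.03 m).
It also fails if it takes over 61 s, if anything falls off the work surface, if the arm or the gripper's body presses on something with over 40 N, if the wrist force passes 120 N, or if a joint passes its speed limit or range.

## Working session

There is one attempt and no reset: what is moved stays moved. The work goes in short steps, Python scripts to look and compute and a tool call to move; the robot and the scene stay as the last step left them, time stands still between calls to the robot, and variables do not carry over. Pictures are saved under pics/ and viewed, at most 10 in all, crops included, and the job is handed in when it is done.

Besides the shell and the picture viewer there is one more tool, called as a command line: name --argument value ..., lists and objects as JSON in quotes. drive_tool: Moves the arm, as the interface text tells. Its arguments: {"type":"object","properties":{"motion":{"type":"array","items":{"type":"array"}},"gripper":{"type":"number"}},"required":["motion"]}

```bash
mkdir -p pics; ls
python3 - <<'E'
from rig import *
import cv2,numpy as np
np.set_printoptions(precision=4,suppress=True)
s=read_state();print(s['time_s'],s['position'],s['tcp_rot'],s['opening'])
for n in('side','top'):
    im=capture(n);cv2.imwrite(f'pics/{n}0.png',im[:,:,::-1]);print(n,camera_info(n))
E
```

```text
pics
0.0 [0.2115 0.5874 0.2216] [[-0.9408  0.3389 -0.0011]
 [ 0.3389  0.9408 -0.0019]
 [ 0.0004 -0.0021 -1.    ]] 0.99928794345066
side {'fovy': 52.35051493197553, 'cx': 254.0622521469174, 'cy': 189.70403149913002, 'k1': 0.04558819056138936, 'xyz': array([ 0.2293, -0.9486,  0.389 ]), 'orientation': array([[ 0.8882, -0.1694,  0.427 ],
       [-0.4591, -0.2929,  0.8388],
       [-0.017 , -0.941 , -0.3379]])}
top {'fovy': 50.07115487494424, 'cx': 256.4446034611436, 'cy': 198.84697777595707, 'k1': -0.12687040141572742, 'xyz': array([ 0.4649, -0.2473,  1.0011]), 'orientation': array([[ 0.0216, -0.9933,  0.1138],
       [-0.9997, -0.0226, -0.0082],
       [ 0.0107, -0.1136, -0.9935]])}
```

View pics/side0.png

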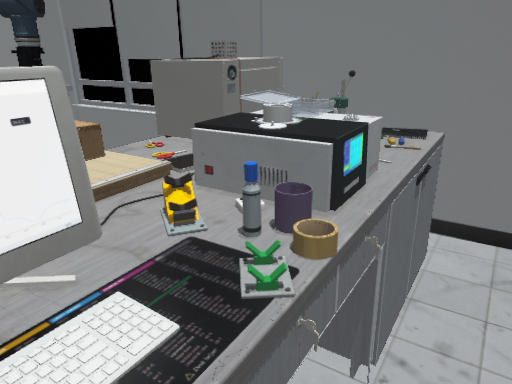

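View pics/top0.png

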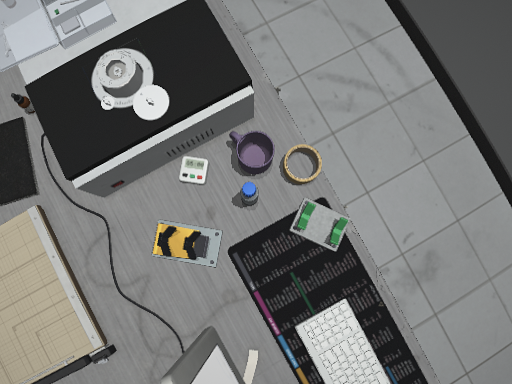

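Side view: knob at (251,170), block at (183,205), cradle at (266,265). Top view: knob (250,189), block (188,243) with its stop at the right, so it rises to the left (+y), and cradle (320,224). I'll zoom in on both for the corners.

```bash
cat > h.py <<'E'
from rig import *
import cv2,numpy as np
np.set_printoptions(precision=4,suppress=True)
def _K(c):
    f=192/np.tan(np.radians(c['fovy']/2));return f
def ray(n,uv):
    c=camera_info(n);f=_K(c);d=(np.array(uv,float)-[c['cx'],c['cy']])/f
    rd=np.hypot(*d);r=rd
    for _ in range(30): r=rd/(1+c['k1']*r*r)
    d=d*(r/rd if rd else 1)
    v=np.array(c['orientation'])@np.r_[d,1];return np.array(c['xyz']),v/np.linalg.norm(v)
def onz(n,uv,z):
    o,v=ray(n,uv);return o+v*(z-o[2])/v[2]
def tri(uvs,uvt):
    (a,u),(b,w)=ray('side',uvs),ray('top',uvt)
    s=np.linalg.lstsq(np.c_[u,-w],b-a,rcond=None)[0]
    p,q=a+u*s[0],b+w*s[1];return (p+q)/2,np.linalg.norm(p-q)
def blobs(im,lo,hi,amin=15):
    m=cv2.inRange(cv2.cvtColor(im,cv2.COLOR_RGB2HSV),np.array(lo),np.array(hi))
    n,l,st,ce=cv2.connectedComponentsWithStats(m)
    return m,[(st[i].tolist(),ce[i].round(1)) for i in range(1,n) if st[i][4]>=amin]
E
python3 - <<'E'
from h import *
t=cv2.imread('pics/top0.png');s=cv2.imread('pics/side0.png')
a=cv2.resize(t[180:270,145:360],None,fx=3.7,fy=3.7,interpolation=cv2.INTER_CUBIC)
b=cv2.resize(s[150:300,155:345],None,fx=4,fy=4,interpolation=cv2.INTER_CUBIC)
cv2.imwrite('pics/tz.png',a);cv2.imwrite('pics/sz.png',b)
for n,i in(('side',s),('top',t)):
    i=i[:,:,::-1].copy()
    print(n,'blue',[x for x in blobs(i,(105,150,60),(125,255,255))[1] if 150<x[1][1]<220])
    print('green',[x for x in blobs(i,(50,120,60),(80,255,255))[1]])
    print('yel',[x for x in blobs(i,(18,180,120),(30,255,255))[1] if x[1][1]<270])
E
```

```text
side blue [([345, 145, 4, 13, 36], array([346.6, 150.8])), ([343, 158, 6, 6, 21], array([345.6, 160.7])), ([245, 161, 12, 21, 235], array([250.5, 171. ])), ([343, 171, 8, 6, 23], array([345.5, 172.8]))]
green [([360, 134, 3, 23, 43], array([361.3, 144.9])), ([246, 240, 34, 25, 368], array([262.9, 253.3])), ([248, 263, 38, 28, 484], array([267. , 277.7])), ([148, 276, 43, 30, 90], array([171.2, 288.8]))]
yel [([165, 181, 29, 39, 424], array([178.7, 198. ])), ([163, 182, 8, 11, 54], array([165.8, 186.6])), ([195, 210, 3, 9, 19], array([195.9, 214.9]))]
top blue [([242, 182, 14, 15, 155], array([248.7, 189.1]))]
green [([298, 203, 17, 27, 186], array([305.4, 215.5])), ([330, 218, 18, 27, 206], array([337.5, 230.6]))]
yel []
```

View pics/tz.png

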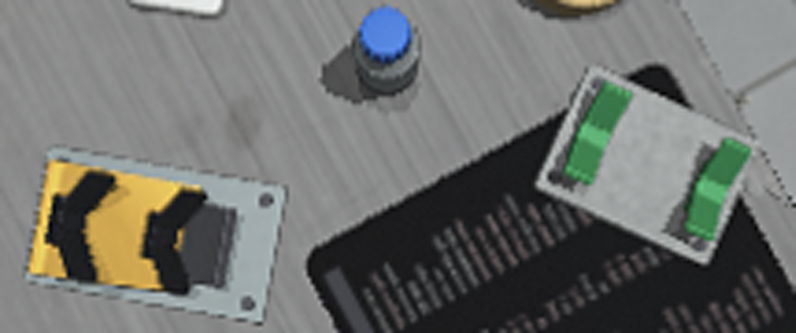

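View pics/sz.png

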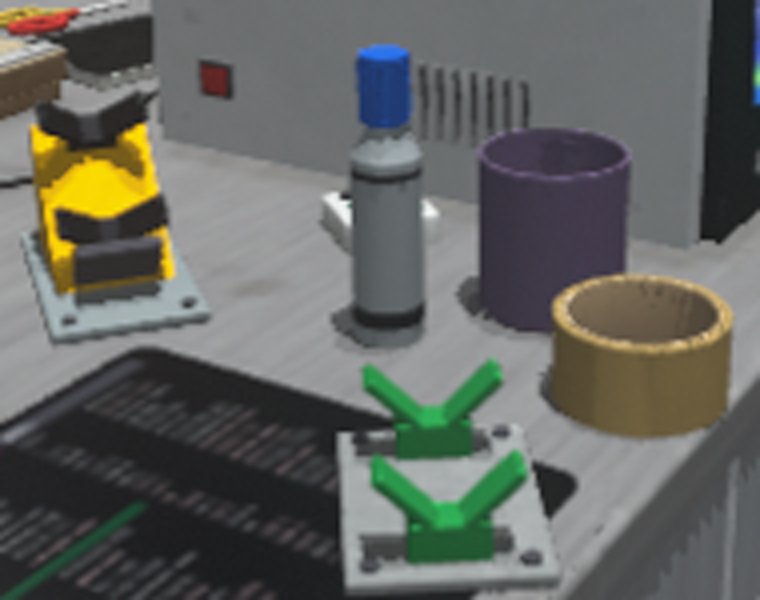

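Top zoom: block plate corners near (55,148),(287,185),(265,324),(26,283) and cradle corners (592,66),(757,138),(710,265),(538,187), in crop pixels. The side zoom shows saddle arm tips on both fixtures that I can triangulate.

Run:
```python
from h import *
T=lambda x,y:((x+.5)/3.7-.5+145,(y+.5)/3.7-.5+180)
S=lambda x,y:((x+.5)/4-.5+155,(y+.5)/4-.5+150)
print('knob',tri((250.5,171),(248.7,189.1)))
print('foot side: ')
print('block plate z.008');b=[onz('top',T(*p),.008) for p in((55,148),(287,185),(265,324),(26,283))]
c=[onz('top',T(*p),.008) for p in((592,66),(757,138),(710,265),(538,187))]
for q in(b,c):
    q=np.array(q);print(q[:,:2],q.mean(0)); 
    for i in range(4):
        e=q[(i+1)%4]-q[i];print(np.linalg.norm(e),np.degrees(np.arctan2(e[1],e[0])))
print('tri corners')
for n,s,t in(('bTR',(210,318),(287,185)),('bBR',(57,340),(265,324)),('cTL',(520,428),(592,66)),('cTR',(558,580),(757,138)),('cBR',(345,587),(710,265)),('cBL',(338,432),(538,187)),
 ('far+',(500,366),(620,88)),('far-',(366,370),(578,180)),('near+',(523,460),(740,145)),('near-',(376,462),(702,235)),
 ('bu+',(155,98),(108,175)),('bu-',(38,98),(90,280)),('bl+',(163,208),(200,195)),('bl-',(60,212),(180,290))):
    print(n,*tri(S(*s),T(*t)))
s=camera_info('side')
# foot bottom front edge in side
print('foot front',onz('side',S(388,347),0))
```

```text
knob (array([ 0.5832, -0.2378,  0.1463]), np.float64(0.0004599492707770707))
foot side: 
block plate z.008
[[ 0.5225 -0.0211]
 [ 0.502  -0.1745]
 [ 0.4117 -0.1628]
 [ 0.4338 -0.0057]] [ 0.4675 -0.091   0.008 ]
0.15477691661018422 -97.58895461354398
0.09106299991988628 172.62281930879428
0.1586688153975625 81.99252177968968
0.0899734782056577 -9.850898666509272
[[ 0.5847 -0.373 ]
 [ 0.5394 -0.483 ]
 [ 0.4555 -0.4519]
 [ 0.5043 -0.3383]] [ 0.521  -0.4116  0.008 ]
0.11898330128630989 -112.39642237694736
0.08944128289948991 159.64492037319238
0.12361208655486568 66.74852826100258
0.08755153845528915 -23.33167903723448
tri corners
bTR [ 0.5017 -0.174   0.003 ] 0.0010695935297396172
bBR [ 0.4134 -0.1632  0.0057] 0.0038140420943557087
cTL [ 0.5855 -0.3735  0.007 ] 0.001511314029909832
cTR [ 0.5387 -0.4836  0.0033] 0.0024190285809454547
cBR [ 0.4551 -0.4517  0.0082] 0.0009933312291564784
cBL [ 0.5045 -0.3383  0.0098] 0.0006153592077006304
far+ [ 0.5666 -0.3858  0.051 ] 0.0014747095602750337
far- [ 0.5088 -0.3599  0.0517] 0.0029339105475188008
near+ [ 0.5321 -0.4623  0.0506] 0.001261807176490174
near- [ 0.4755 -0.4379  0.0531] 0.002110940505848457
bu+ [ 0.5051 -0.0773  0.108 ] 0.00750424386077643
bu- [ 0.4403 -0.0697  0.1164] 0.0005152214708054749
bl+ [ 0.4933 -0.1242  0.0552] 0.0012254594264441995
bl- [ 0.4348 -0.1147  0.061 ] 0.0018873104554259508
foot front [ 0.5761 -0.2514  0.    ]
```

```bash
cat > plan.py <<'E'
from h import *
from scipy.spatial.transform import Rotation as Ro, Slerp
def plan(p1,R1,n,start=None,q=3):
    """rows from current (or given) pose to p1,R1, straight line, n rows; rounds to 1 mm, 10^-q rad"""
    s=read_state();p,R=start if start else (np.array(s['position']),np.array(s['tcp_rot']))
    p0=p.copy();sl=Slerp([0,1],Ro.from_matrix([R,R1]));rows=[]
    for i in range(1,n+1):
        t=i/n;pt=p0+(p1-p0)*t;Rt=sl(t).as_matrix()
        d=np.round(R.T@(pt-p)*1000,0);w=np.round(Ro.from_matrix(R.T@Rt).as_rotvec(),q)
        p=p+R@d/1000;R=R@Ro.from_rotvec(w).as_matrix();rows.append([d.astype(int).tolist(),w.tolist()])
    for i in range(0,n,5):print(rows[i:i+5])
    return p,R
def frame(y,z):
    y,z=np.array(y,float),np.array(z,float);z/=np.linalg.norm(z);y-=z*(y@z);y/=np.linalg.norm(y);return np.c_[np.cross(y,z),y,z]
def hd(deg):return np.array([np.cos(np.radians(deg)),np.sin(np.radians(deg)),0])
Z=np.array([0,0,1.])
E
python3 - <<'E'
from plan import *
T=lambda x,y:((x+.5)/3.7-.5+145,(y+.5)/3.7-.5+180)
S=lambda x,y:((x+.5)/4-.5+155,(y+.5)/4-.5+150)
x=hd(82);a=(x+Z)/2**.5;n=(-x+Z)/2**.5;o=np.r_[.4675,-.091,0]
e=[]
for s,t in(((160,237),(240,208)),((76,243),(222,285))):
    P,r=tri(S(*s),T(*t));e.append(P);print(P,r)
e=np.mean(e,0);print('stop edge rel origin x,z',(e-o)@x,e[2],'a',e@a)
# seat options: assume outer stop edge s, thickness 6 -> face
sx=(e-o)@x; 
f=e@a+.006
# seat: height .079, a-coordinate f+.055
al=f+.055; base=o+Z*.079; k=(al-base@a)/(x@a); print('seat',base+k*x,'x off',k)
R=frame(hd(-8),-Z)
plan(np.r_[.583,-.238,.222],R,20)
E
```

```text
[ 0.4844 -0.1481  0.0474] 0.0021667739720728973
[ 0.4372 -0.1389  0.0501] 0.00023577183506665766
stop edge rel origin x,z -0.052921415913845214 0.04876836047804922 a -0.02065036411010159
seat [ 0.4679 -0.0879  0.079 ] x off 0.0031139718689628133
[[[-31, -33, 0], [-0.0, 0.0, 0.068]], [[-34, -30, 0], [-0.0, 0.0, 0.068]], [[-36, -28, 0], [-0.0, 0.0, 0.069]], [[-37, -25, 0], [-0.0, 0.0, 0.068]], [[-39, -23, 0], [-0.0, 0.0, 0.068]]]
[[[-41, -20, 0], [-0.0, 0.0, 0.068]], [[-41, -18, 0], [-0.001, 0.0, 0.069]], [[-43, -14, 0], [0.0, 0.001, 0.068]], [[-44, -11, 0], [0.0, -0.0, 0.068]], [[-45, -9, 0], [0.0, -0.0, 0.068]]]
[[[-45, -5, 0], [0.0, -0.0, 0.069]], [[-45, -3, 0], [-0.0, -0.0, 0.068]], [[-45, 1, 0], [-0.0, -0.0, 0.068]], [[-45, 4, 0], [-0.0, -0.0, 0.068]], [[-45, 7, 0], [-0.0, -0.0, 0.069]]]
[[[-44, 10, 0], [-0.001, -0.0, 0.068]], [[-43, 13, 0], [0.0, -0.0, 0.068]], [[-43, 16, 0], [0.0, -0.0, 0.068]], [[-41, 18, 0], [0.0, 0.0, 0.068]], [[-40, 22, 0], [0.0, 0.0, 0.069]]]
```

drive_tool --motion '[[[-31,-33,0],[0,0,0.068]],[[-34,-30,0],[0,0,0.068]],[[-36,-28,0],[0,0,0.069]],[[-37,-25,0],[0,0,0.068]],[[-39,-23,0],[0,0,0.068]]]' --gripper 1

```text
time_s: 0.6
position: [0.3048, 0.3801, 0.2223]
tcp_rot: [[-0.772, 0.636, -0.0], [0.636, 0.772, -0.0], [-0.0, -0.0, -1.0]]
force: [0.4, -0.2, 0.5]
opening: 0.998
grasp_force: 0.0
```

drive_tool --motion '[[[-41,-20,0],[0,0,0.068]],[[-41,-18,0],[0,0,0.069]],[[-43,-14,0],[0,0,0.068]],[[-44,-11,0],[0,0,0.068]],[[-45,-9,0],[0,0,0.068]]]'

```text
time_s: 1.1
position: [0.398, 0.1732, 0.2225]
tcp_rot: [[-0.514, 0.858, -0.0], [0.858, 0.514, 0.0], [0.0, 0.0, -1.0]]
force: [0.8, 0.3, 0.3]
opening: 1.001
grasp_force: 0.0
```

drive_tool --motion '[[[-45,-5,0],[0,0,0.069]],[[-45,-3,0],[0,0,0.068]],[[-45,1,0],[0,0,0.068]],[[-45,4,0],[0,0,0.068]],[[-45,7,0],[0,0,0.069]]]'

```text
time_s: 1.6
position: [0.4908, -0.033, 0.2224]
tcp_rot: [[-0.196, 0.981, -0.0], [0.981, 0.196, 0.0], [0.0, -0.0, -1.0]]
force: [0.4, 0.9, 0.4]
opening: 1.0
grasp_force: 0.0
```

drive_tool --motion '[[[-44,10,0],[0,0,0.068]],[[-43,13,0],[0,0,0.068]],[[-43,16,0],[0,0,0.068]],[[-41,18,0],[0,0,0.068]],[[-40,22,0],[0,0,0.069]]]'

```text
time_s: 2.1
position: [0.5836, -0.2392, 0.222]
tcp_rot: [[0.143, 0.99, -0.001], [0.99, -0.143, 0.001], [0.001, -0.001, -1.0]]
force: [0.2, -0.3, -0.2]
opening: 1.001
grasp_force: 0.0
```

Run:
```python
from plan import *
s=read_state();print(s['time_s'],s['position'],s['joint_positions']);print(s['tcp_rot'])
im=capture('side');print([x for x in blobs(im,(105,150,60),(125,255,255))[1] if 150<x[1][1]<220])
plan(np.r_[.583,-.238,.127],frame(hd(-8),-Z),5)
```

```text
2.1 [ 0.5836 -0.2392  0.222 ] [-32.429   30.7367  81.1943   0.0106  68.1464 -24.2239]
[[ 0.1428  0.9898 -0.001 ]
 [ 0.9898 -0.1428  0.0009]
 [ 0.0007 -0.0012 -1.    ]]
[([345, 145, 4, 13, 36], array([346.6, 150.8])), ([343, 158, 6, 6, 21], array([345.8, 160.4])), ([245, 162, 12, 20, 226], array([250.5, 171.5])), ([343, 171, 8, 6, 23], array([345.5, 172.8]))]
[[[2, -1, 19], [0.001, 0.001, -0.002]], [[2, -2, 19], [0.002, 0.002, -0.002]], [[2, -1, 19], [0.001, 0.001, -0.002]], [[1, -1, 19], [0.002, 0.002, -0.001]], [[2, -1, 19], [0.001, 0.001, -0.002]]]
```

drive_tool --motion '[[[0,0,0],[0,0,0]],[[0,0,0],[0,0,0]],[[0,0,0],[0,0,0]]]'

```text
time_s: 2.45
position: [0.5827, -0.236, 0.2222]
tcp_rot: [[0.138, 0.99, -0.002], [0.99, -0.138, 0.001], [0.001, -0.002, -1.0]]
force: [0.4, 0.0, -0.2]
opening: 1.0
grasp_force: 0.0
```

Run:
```python
from plan import *
s=read_state();print(s['time_s'],s['position'],s['joint_positions']);print(s['tcp_rot'])
plan(np.r_[.583,-.238,.127],frame(hd(-8),-Z),5)
```

```text
2.45 [ 0.5827 -0.236   0.2222] [-32.2284  30.5853  81.4584   0.0149  68.0744 -24.286 ]
[[ 0.1383  0.9904 -0.0016]
 [ 0.9904 -0.1383  0.0013]
 [ 0.0011 -0.0018 -1.    ]]
[[[0, 0, 19], [-0.0, -0.0, 0.0]], [[-1, 0, 19], [-0.001, -0.0, 0.0]], [[0, 0, 19], [-0.0, -0.001, 0.001]], [[-1, 1, 19], [-0.0, 0.0, -0.0]], [[0, 0, 19], [-0.001, -0.0, -0.0]]]
```

drive_tool --motion '[[[-1,0,19],[0,0,0]],[[-1,0,19],[0,0,0]],[[0,0,19],[0,0,0]],[[0,0,19],[0,0,0]],[[0,0,19],[0,0,0]]]'

```text
time_s: 2.95
position: [0.583, -0.2378, 0.1273]
tcp_rot: [[0.137, 0.991, -0.0], [0.991, -0.137, 0.0], [0.0, -0.0, -1.0]]
force: [0.9, 0.0, -0.1]
opening: 0.999
grasp_force: 0.0
```

drive_tool --motion '[[[0,0,0],[0,0,0]],[[0,0,0],[0,0,0]],[[0,0,0],[0,0,0]],[[0,0,0],[0,0,0]],[[0,0,0],[0,0,0]]]' --gripper 0

```text
time_s: 3.45
position: [0.5838, -0.2398, 0.1286]
tcp_rot: [[0.139, 0.99, 0.002], [0.99, -0.139, -0.001], [-0.001, 0.002, -1.0]]
force: [-0.6, -0.3, -0.4]
opening: 0.634
grasp_force: 0.0
```

drive_tool --motion '[[[0,0,0],[0,0,0]],[[0,0,0],[0,0,0]],[[0,0,0],[0,0,0]]]'

```text
time_s: 3.75
position: [0.5832, -0.2396, 0.1276]
tcp_rot: [[0.14, 0.99, 0.0], [0.99, -0.14, -0.0], [-0.0, 0.0, -1.0]]
force: [-0.8, 0.2, 0.4]
opening: 0.354
grasp_force: 0.0
```

drive_tool --motion '[[[0,0,0],[0,0,0]],[[0,0,0],[0,0,0]],[[0,0,0],[0,0,0]],[[0,0,0],[0,0,0]]]'

```text
time_s: 4.15
position: [0.5834, -0.2396, 0.1276]
tcp_rot: [[0.14, 0.99, 0.0], [0.99, -0.14, -0.0], [-0.0, 0.0, -1.0]]
force: [-0.3, -0.2, 0.7]
opening: 0.306
grasp_force: 30.0
```

drive_tool --motion '[[[0,0,-10],[0,0,0]],[[0,0,-25],[0,0,0]],[[0,0,-30],[0,0,0]],[[0,0,-30],[0,0,0]],[[0,0,-25],[0,0,0]]]'

```text
time_s: 4.65
position: [0.5829, -0.2394, 0.249]
tcp_rot: [[0.14, 0.99, -0.0], [0.99, -0.14, 0.0], [0.0, -0.0, -1.0]]
force: [0.5, -0.5, -4.3]
opening: 0.31
grasp_force: 30.0
```

drive_tool --motion '[[[0,0,-10],[0,0,0]],[[0,0,0],[0,0,0]],[[0,0,0],[0,0,0]]]'

```text
time_s: 4.95
position: [0.5823, -0.239, 0.2562]
tcp_rot: [[0.14, 0.99, -0.003], [0.99, -0.14, 0.002], [0.001, -0.003, -1.0]]
force: [0.3, 0.2, -3.0]
opening: 0.31
grasp_force: 30.0
```

Run:
```python
from plan import *
x=hd(82);a=(x+Z)/2**.5;seat=np.r_[.4677,-.0895,.079]
# TCP = cyl axis point 72 mm above mid; hover 50 mm up-normal
n=(-x+Z)/2**.5
R=frame(hd(-8),-a)
print('tilt rows')
hov=seat+.072*a+.06*n+.02*a
print(hov)
e=plan(hov,R,15,q=2)
print('seat tgt',seat+.072*a)
```

```text
tilt rows
[ 0.4708 -0.0671  0.1865]
[[[10, -9, 5], [-0.0, -0.05, 0.0]], [[11, -9, 4], [-0.0, -0.05, 0.0]], [[11, -9, 3], [-0.0, -0.06, 0.0]], [[10, -9, 3], [-0.0, -0.05, 0.0]], [[12, -9, 3], [-0.0, -0.05, 0.0]]]
[[[11, -9, 2], [-0.0, -0.05, 0.0]], [[11, -9, 1], [-0.0, -0.06, 0.0]], [[11, -9, 1], [-0.0, -0.05, 0.0]], [[12, -8, 0], [-0.0, -0.05, 0.0]], [[11, -9, -1], [-0.0, -0.05, 0.0]]]
[[[11, -9, -1], [-0.0, -0.06, 0.0]], [[11, -9, -1], [-0.0, -0.05, 0.0]], [[11, -9, -3], [-0.0, -0.05, 0.0]], [[11, -9, -3], [-0.0, -0.05, 0.0]], [[11, -9, -3], [-0.0, -0.06, 0.0]]]
seat tgt [ 0.4748 -0.0391  0.1299]
```

drive_tool --motion '[[[10,-9,5],[0,-0.05,0]],[[11,-9,4],[0,-0.05,0]],[[11,-9,3],[0,-0.06,0]],[[10,-9,3],[0,-0.05,0]],[[12,-9,3],[0,-0.05,0]]]'

```text
time_s: 5.45
position: [0.5444, -0.1808, 0.2317]
tcp_rot: [[0.134, 0.99, -0.04], [0.957, -0.14, -0.254], [-0.257, -0.004, -0.966]]
force: [0.5, -0.7, -4.0]
opening: 0.314
grasp_force: 30.0
```

drive_tool --motion '[[[11,-9,2],[0,-0.05,0]],[[11,-9,1],[0,-0.06,0]],[[11,-9,1],[0,-0.05,0]],[[12,-8,0],[0,-0.05,0]],[[11,-9,-1],[0,-0.05,0]]]'

```text
time_s: 5.95
position: [0.5081, -0.1237, 0.2088]
tcp_rot: [[0.12, 0.99, -0.072], [0.86, -0.14, -0.492], [-0.497, -0.003, -0.868]]
force: [0.2, -0.6, -3.8]
opening: 0.314
grasp_force: 30.0
```

Run:
```python
from plan import *
s=read_state();print(s['position'],s['joint_positions'],s['qvel'])
```

```text
[ 0.5081 -0.1237  0.2088] [ -9.209   27.3031  98.7646 -35.4737  58.8818  18.8807] [ 25.4776   6.1608  13.0262 -34.5537   3.9086  49.0406]
```

Joints are well inside their ranges; continue to the hover and look.

drive_tool --motion '[[[11,-9,-1],[0,-0.06,0]],[[11,-9,-1],[0,-0.05,0]],[[11,-9,-3],[0,-0.05,0]],[[11,-9,-3],[0,-0.05,0]],[[11,-9,-3],[0,-0.06,0]]]'

```text
time_s: 6.45
position: [0.4712, -0.0671, 0.1857]
tcp_rot: [[0.097, 0.99, -0.1], [0.697, -0.14, -0.703], [-0.71, -0.002, -0.704]]
force: [1.7, -0.4, -3.8]
opening: 0.316
grasp_force: 30.0
```

drive_tool --motion '[[[0,0,0],[0,0,0]],[[0,0,0],[0,0,0]],[[0,0,0],[0,0,0]]]'

```text
time_s: 6.75
position: [0.4726, -0.0684, 0.1872]
tcp_rot: [[0.099, 0.99, -0.099], [0.698, -0.14, -0.703], [-0.71, 0.0, -0.705]]
force: [0.6, -1.4, -2.7]
opening: 0.309
grasp_force: 30.0
```

Run:
```python
from plan import *
s=read_state();print(s['position'],s['joint_positions'])
t=capture('top')[:,:,::-1];u=capture('side')[:,:,::-1]
a=cv2.resize(t[175:275,145:245],(560,560),interpolation=cv2.INTER_CUBIC)
b=cv2.resize(u[60:260,120:260],(392,560),interpolation=cv2.INTER_CUBIC)
b=np.ascontiguousarray(b)[:, :240+152-152+0] if 0 else cv2.resize(u[130:240,140:190+0+0],None,fx=4.8,fy=5.09) if 0 else b
a=cv2.resize(a,(400,400));cv2.imwrite('pics/hov.png',np.hstack([np.vstack([a,np.zeros((160,400,3),np.uint8)]),b]))
```

```text
[ 0.4726 -0.0684  0.1872] [  3.9766  33.4593 102.922  -49.4926  65.8953  42.367 ]
```

View pics/hov.png

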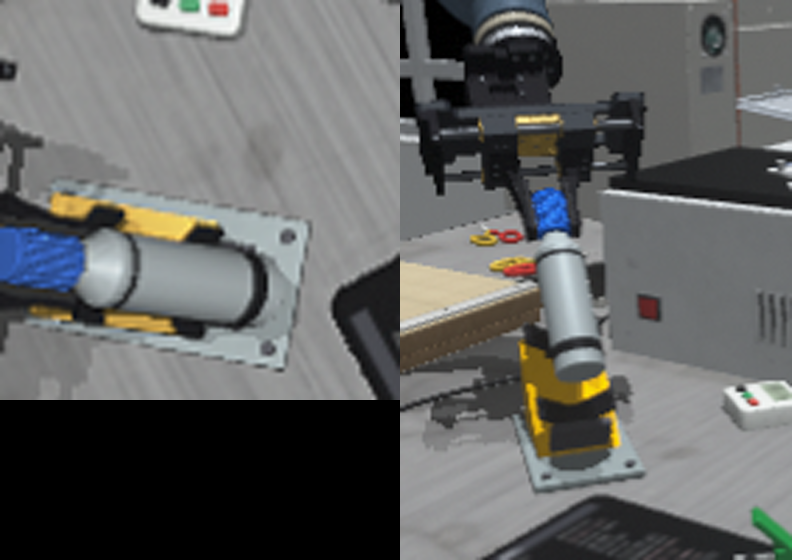

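The cylinder hangs at about 45° over the block: foot face centre near (580,361) in the side panel, and its low end near (258,292) in the top panel. I'll check for droop.

Run:
```python
from plan import *
s=read_state();p=np.array(s['position']);R=np.array(s['tcp_rot'])
T=lambda x,y:((x+.5)/4-.5+145,(y+.5)/4-.5+175)
S=lambda x,y:((x+.5)/2.8-.5+120,(y+.5)/2.8-.5+60)
F,r=tri(S(180,361),T(258,292));print('foot',F,r,'in tool',R.T@(F-p))
x=hd(82);a=(x+Z)/2**.5;n=(-x+Z)/2**.5;seat=np.r_[.4677,-.0895,.079]
d=p+.019*(-R[:,2])-F;print('axis tilt deg',np.degrees(np.arccos(d[2]/np.linalg.norm(d))),np.degrees(np.arctan2(d[1],d[0])),np.linalg.norm(d))
d=seat-.055*a-F;print('foot to seat foot: a,n,y',d@a,d@n,d@np.cross(Z,x))
```

```text
foot [ 0.4595 -0.1544  0.103 ] 0.0017830687890353996 in tool [-0.001  -0.001   0.1213]
axis tilt deg 45.60792368671738 81.42663223427272 0.1402653261819396
foot to seat foot: a,n,y -0.025689386775902198 -0.06321584569210187 0.0009583850526223067
```

drive_tool --motion '[[[12,0,0],[0,0,0]],[[15,0,0],[0,0,0]],[[14,0,0],[0,0,0]],[[8,0,0],[0,0,0]],[[4,0,0],[0,0,0]]]'

```text
time_s: 7.35
position: [0.4774, -0.0301, 0.1487]
tcp_rot: [[0.096, 0.99, -0.099], [0.697, -0.138, -0.704], [-0.711, -0.001, -0.703]]
force: [-0.1, -0.5, -3.0]
opening: 0.311
grasp_force: 30.0
```

drive_tool --motion '[[[2,0,0],[0,0,0]],[[2,0,0],[0,0,0]],[[0,0,0],[0,0,0]],[[0,0,0],[0,0,0]]]'

```text
time_s: 7.75
position: [0.4778, -0.0287, 0.1474]
tcp_rot: [[0.099, 0.99, -0.099], [0.696, -0.14, -0.704], [-0.711, 0.0, -0.703]]
force: [1.1, -1.9, -1.5]
opening: 0.31
grasp_force: 30.0
```

```bash
cat > rel.py <<'E'
from plan import *
s=read_state();p=np.array(s['position']);R=np.array(s['tcp_rot'])
x=hd(82);a=(x+Z)/2**.5;n=(-x+Z)/2**.5;seat=np.r_[.4677,-.0895,.079]
d=p-seat-.072*a;print('TCP minus seat tgt a,n,y',d@a,d@n,d@np.cross(Z,x),'F a,n',np.array(s['force'])@a,np.array(s['force'])@n,s['force'])
E
python3 rel.py
```

```text
TCP minus seat tgt a,n,y 0.01997396584155175 0.004825994596056143 -0.0015497236166892555 F a,n -2.300634212956264 0.1741793016208951 [ 1.1124 -1.9235 -1.5036]
```

drive_tool --motion '[[[2,0,0],[0,0,0]],[[2,0,0],[0,0,0]],[[0,0,0],[0,0,0]],[[0,0,0],[0,0,0]]]'

```text
time_s: 8.15
position: [0.4785, -0.0261, 0.1452]
tcp_rot: [[0.098, 0.99, -0.099], [0.695, -0.139, -0.705], [-0.712, 0.001, -0.702]]
force: [0.2, -2.5, 5.4]
opening: 0.311
grasp_force: 30.0
```

```bash
python3 rel.py
```

```text
TCP minus seat tgt a,n,y 0.02029987754854266 0.0013361425796256337 -0.0018171041648352283 F a,n 2.080111311840041 5.542568812659864 [ 0.1696 -2.4962  5.39  ]
```

In the saddles; now slide down to the stop.

drive_tool --motion '[[[0,0,4],[0,0,0]],[[0,0,4],[0,0,0]],[[0,0,3],[0,0,0]],[[0,0,2],[0,0,0]],[[0,0,0],[0,0,0]]]'

```text
time_s: 8.65
position: [0.4772, -0.0354, 0.1365]
tcp_rot: [[0.099, 0.99, -0.099], [0.695, -0.139, -0.706], [-0.713, 0.001, -0.702]]
force: [0.8, -3.2, 7.0]
opening: 0.312
grasp_force: 30.0
```

```bash
python3 rel.py
```

```text
TCP minus seat tgt a,n,y 0.007486215212750273 0.001824882519515784 -0.0018441671257325854 F a,n 2.8245152083268645 7.096668845882322 [ 0.8054 -3.1637  7.0153]
```

drive_tool --motion '[[[0,0,2],[0,0,0]],[[0,0,2],[0,0,0]],[[0,0,0],[0,0,0]]]'

```text
time_s: 8.95
position: [0.4768, -0.0382, 0.1339]
tcp_rot: [[0.099, 0.99, -0.098], [0.694, -0.139, -0.706], [-0.713, 0.001, -0.701]]
force: [0.4, -2.1, 8.2]
opening: 0.307
grasp_force: 30.0
```

```bash
python3 rel.py
```

```text
TCP minus seat tgt a,n,y 0.0036488588698587554 0.002043263858420281 -0.0018672016186625708 F a,n 4.359875108852194 7.2480101503821235 [ 0.3522 -2.1118  8.208 ]
```

drive_tool --motion '[[[0,0,1],[0,0,0]],[[0,0,1],[0,0,0]],[[0,0,1],[0,0,0]],[[0,0,0],[0,0,0]]]'

```text
time_s: 9.35
position: [0.4765, -0.0403, 0.1321]
tcp_rot: [[0.099, 0.99, -0.098], [0.694, -0.139, -0.706], [-0.713, 0.002, -0.701]]
force: [0.6, -2.7, 10.0]
opening: 0.311
grasp_force: 30.0
```

```bash
python3 rel.py
```

```text
TCP minus seat tgt a,n,y 0.0008792802738624713 0.0022146308348108385 -0.0018996701550436244 F a,n 5.225538699186964 8.849624655695143 [ 0.5869 -2.6703  9.9526]
```

drive_tool --motion '[[[-1,0,1],[0,0,0]],[[0,0,1],[0,0,0]],[[0,0,1],[0,0,0]],[[0,0,0],[0,0,0]]]'

```text
time_s: 9.75
position: [0.4764, -0.0419, 0.1311]
tcp_rot: [[0.1, 0.99, -0.097], [0.695, -0.14, -0.705], [-0.712, 0.003, -0.702]]
force: [-0.4, 4.5, 15.5]
opening: 0.31
grasp_force: 30.0
```

```bash
python3 rel.py
```

```text
TCP minus seat tgt a,n,y -0.0009766937735847174 0.002724338770499958 -0.0019509261565301122 F a,n 14.05288787548979 7.802096612891086 [-0.4348  4.5245 15.4538]
```

Stop reached (axial force jump to 14 N). Ease off, release and retract along the axis.

drive_tool --motion '[[[-1,0,-1],[0,0,0]],[[0,0,0],[0,0,0]],[[0,0,0],[0,0,0]]]'

```text
time_s: 10.05
position: [0.4763, -0.0419, 0.1312]
tcp_rot: [[0.099, 0.99, -0.098], [0.696, -0.139, -0.704], [-0.711, 0.002, -0.704]]
force: [-0.4, 2.9, 9.1]
opening: 0.313
grasp_force: 30.0
```

drive_tool --motion '[[[0,0,0],[0,0,0]],[[0,0,0],[0,0,0]],[[0,0,0],[0,0,0]],[[0,0,0],[0,0,0]],[[0,0,0],[0,0,0]]]' --gripper 1

```text
time_s: 10.55
position: [0.4756, -0.0422, 0.1297]
tcp_rot: [[0.098, 0.99, -0.1], [0.697, -0.14, -0.703], [-0.71, -0.001, -0.704]]
force: [-0.1, -0.3, 0.6]
opening: 0.683
grasp_force: 0.0
```

drive_tool --motion '[[[0,0,0],[0,0,0]],[[0,0,0],[0,0,0]],[[0,0,0],[0,0,0]],[[0,0,-20],[0,0,0]],[[0,0,-40],[0,0,0]]]'

```text
time_s: 11.05
position: [0.4798, -0.0011, 0.1712]
tcp_rot: [[0.096, 0.99, -0.106], [0.696, -0.143, -0.704], [-0.712, -0.006, -0.703]]
force: [1.0, -1.0, -0.3]
opening: 0.988
grasp_force: 0.0
```

drive_tool --motion '[[[0,0,-40],[0,0,0]],[[-20,0,-20],[0,0,0]],[[-30,0,0],[0,0,0]],[[0,0,0],[0,0,0]]]'

```text
time_s: 11.45
position: [0.4834, 0.0065, 0.2528]
tcp_rot: [[0.102, 0.99, -0.096], [0.697, -0.14, -0.704], [-0.71, 0.005, -0.704]]
force: [0.3, 0.1, -0.2]
opening: 0.999
grasp_force: 0.0
```

Run:
```python
from plan import *
s=read_state();print(s['position'],s['joint_positions'])
t=capture('top')[:,:,::-1];u=capture('side')[:,:,::-1]
a=cv2.resize(t[200:280,145:245],None,fx=4,fy=4,interpolation=cv2.INTER_CUBIC)
b=cv2.resize(u[130:250,130:230],None,fx=4,fy=4,interpolation=cv2.INTER_CUBIC)
cv2.imwrite('pics/park.png',np.hstack([np.vstack([a,np.zeros((160,400,3),np.uint8)]),b]))
x=hd(82);a=(x+Z)/2**.5;n=(-x+Z)/2**.5
bb=[[v for v in blobs(np.ascontiguousarray(k[:,:,::-1]),(105,150,60),(125,255,255))[1] if 130<v[1][0]<250 and 140<v[1][1]<260] for k in(u,t)];print(bb)
```

```text
[0.4834 0.0065 0.2528] [ 11.8958  29.656   95.1572 -43.1031  78.1224  38.2204]
[[([168, 148, 13, 17, 158], array([173.6, 155.8]))], [([137, 230, 22, 16, 263], array([147.8, 237.5]))]]
```

View pics/park.png

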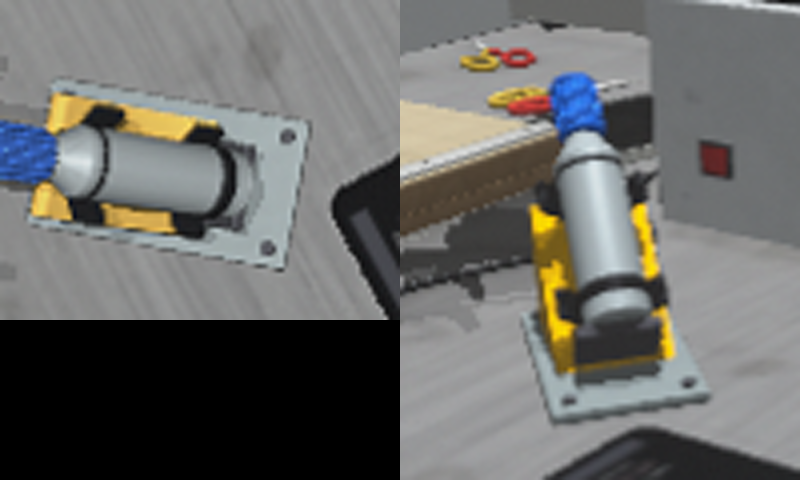

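Parked against the stop, in both saddles (body centre about (155,170) in the top panel). Next, the tool swings round to face the open side.

```bash
cat >> plan.py <<'E'
x=hd(82);a=(x+Z)/2**.5;n=(-x+Z)/2**.5;seat=np.r_[.4677,-.0895,.079]
mid=seat-.0015*a+.002*n+.0019*hd(-8)
E
python3 - <<'E'
from plan import *
K,r=tri((173.6,155.8),(147.8,237.5));print('knob',K,r,'pred',mid+.091*a,'mid',mid)
e=plan(mid+.11*n+Z*.03,frame(hd(-8),-n),15,q=2)
print(e[0]);
E
```

```text
knob [ 0.4771 -0.0298  0.1467] 0.0012098583694097596 pred [ 0.4782 -0.0285  0.1437] mid [ 0.4692 -0.0922  0.0794]
[[[-5, 0, 11], [0.0, 0.1, -0.0]], [[-7, 0, 11], [0.0, 0.11, -0.0]], [[-8, 0, 10], [0.0, 0.1, -0.0]], [[-8, 0, 9], [0.0, 0.11, -0.0]], [[-10, 0, 9], [0.0, 0.1, -0.0]]]
[[[-10, 0, 7], [0.0, 0.11, -0.0]], [[-11, 0, 6], [0.0, 0.1, -0.0]], [[-12, 0, 5], [0.0, 0.11, -0.0]], [[-12, 1, 3], [0.0, 0.1, -0.0]], [[-12, 0, 3], [0.0, 0.11, -0.0]]]
[[[-13, 0, 1], [0.0, 0.1, -0.0]], [[-12, 0, -1], [0.0, 0.11, -0.0]], [[-13, 0, -1], [0.0, 0.1, -0.0]], [[-12, 0, -3], [0.0, 0.11, -0.0]], [[-12, 0, -4], [0.0, 0.1, -0.0]]]
[ 0.4585 -0.1691  0.1866]
```

drive_tool --motion '[[[-5,0,11],[0,0.1,0]],[[-7,0,11],[0,0.11,0]],[[-8,0,10],[0,0.1,0]],[[-8,0,9],[0,0.11,0]],[[-10,0,9],[0,0.1,0]]]'

```text
time_s: 12.05
position: [0.4741, -0.0517, 0.2277]
tcp_rot: [[0.134, 0.99, -0.037], [0.956, -0.139, -0.26], [-0.262, -0.001, -0.965]]
force: [-0.6, -1.0, -0.0]
opening: 0.997
grasp_force: 0.0
```

drive_tool --motion '[[[-10,0,7],[0,0.11,0]],[[-11,0,6],[0,0.1,0]],[[-12,0,5],[0,0.11,0]],[[-12,1,3],[0,0.1,0]],[[-12,0,3],[0,0.11,0]]]'

```text
time_s: 12.55
position: [0.4672, -0.1104, 0.2072]
tcp_rot: [[0.135, 0.99, 0.037], [0.955, -0.14, 0.26], [0.262, -0.0, -0.965]]
force: [-0.5, -0.5, -0.4]
opening: 1.002
grasp_force: 0.0
```

Run:
```python
from plan import *
s=read_state();print(s['position'],s['joint_positions'],s['qvel'])
```

```text
[ 0.4672 -0.1104  0.2072] [-35.5756  22.3265 102.2343  15.0699  63.411  -35.2412] [-48.1598  17.4863  -4.6915  56.3025  29.9171 -75.2526]
```

drive_tool --motion '[[[-13,0,1],[0,0.1,0]],[[-12,0,-1],[0,0.11,0]],[[-13,0,-1],[0,0.1,0]],[[-12,0,-3],[0,0.11,0]],[[-12,0,-4],[0,0.1,0]]]'

```text
time_s: 13.05
position: [0.4587, -0.1698, 0.1857]
tcp_rot: [[0.101, 0.99, 0.099], [0.7, -0.141, 0.7], [0.707, -0.001, -0.707]]
force: [0.3, 0.4, 0.3]
opening: 0.998
grasp_force: 0.0
```

drive_tool --motion '[[[0,0,0],[0,0,0]],[[0,0,0],[0,0,0]],[[0,0,0],[0,0,0]]]'

```text
time_s: 13.35
position: [0.4587, -0.1678, 0.1869]
tcp_rot: [[0.099, 0.99, 0.097], [0.704, -0.139, 0.697], [0.704, -0.001, -0.711]]
force: [0.6, 0.4, 0.2]
opening: 0.996
grasp_force: 0.0
```

Run:
```python
from plan import *
s=read_state();print(s['position'],s['joint_positions'],s['tcp_rot'])
R=frame(hd(-8),-n)
e=plan(mid+.07*n,R,3)
e=plan(mid-.018*n,R,6,e)
```

```text
[ 0.4587 -0.1678  0.1869] [-52.735   36.0529  95.6037  30.1081  84.1693 -57.7294] [[ 0.0992  0.9903  0.0968]
 [ 0.7036 -0.1386  0.697 ]
 [ 0.7037 -0.0011 -0.7105]]
[[[-7, 0, 20], [-0.0, 0.002, -0.0]], [[-8, 0, 20], [-0.001, 0.001, -0.0]], [[-7, 0, 20], [-0.0, 0.002, -0.0]]]
[[[0, 0, 15], [-0.0, -0.0, -0.0]], [[0, 0, 14], [-0.0, -0.0, -0.0]], [[0, 0, 15], [-0.0, -0.0, -0.0]], [[0, 0, 15], [-0.0, -0.0, -0.0]], [[0, 0, 14], [-0.0, -0.0, -0.0]]]
[[[0, 0, 15], [-0.0, -0.0, -0.0]]]
```

drive_tool --motion '[[[-7,0,20],[0,0.002,0]],[[-8,0,20],[0,0.001,0]],[[-7,0,20],[0,0.002,0]],[[0,0,15],[0,0,0]],[[0,0,14],[0,0,0]]]'

```text
time_s: 13.85
position: [0.4656, -0.1207, 0.1087]
tcp_rot: [[0.097, 0.99, 0.098], [0.701, -0.138, 0.699], [0.706, 0.001, -0.708]]
force: [0.2, -1.2, 0.6]
opening: 1.001
grasp_force: 0.0
```

drive_tool --motion '[[[0,0,15],[0,0,0]],[[0,0,15],[0,0,0]],[[0,0,14],[0,0,0]],[[0,0,15],[0,0,0]],[[0,0,0],[0,0,0]]]'

```text
time_s: 14.35
position: [0.4705, -0.0789, 0.066]
tcp_rot: [[0.099, 0.991, 0.096], [0.699, -0.137, 0.702], [0.708, -0.002, -0.706]]
force: [-0.0, -0.8, 0.4]
opening: 1.002
grasp_force: 0.0
```

drive_tool --motion '[[[0,0,0],[0,0,0]],[[0,0,0],[0,0,0]],[[0,0,0],[0,0,0]],[[0,0,0],[0,0,0]]]' --gripper 0

```text
time_s: 14.75
position: [0.4715, -0.0819, 0.0668]
tcp_rot: [[0.099, 0.99, 0.1], [0.701, -0.14, 0.699], [0.706, 0.001, -0.708]]
force: [0.4, -0.2, 0.6]
opening: 0.716
grasp_force: 0.0
```

```bash
python3 rel.py
```

```text
TCP minus seat tgt a,n,y -0.07493327599281506 -0.014330379795472735 -0.0026862672847733 F a,n 0.3736971780661807 0.5423017586874354 [ 0.35   -0.1696  0.6477]
```

drive_tool --motion '[[[0,0,0],[0,0,0]],[[0,0,0],[0,0,0]],[[0,0,0],[0,0,0]],[[0,0,0],[0,0,0]],[[0,0,0],[0,0,0]]]'

```text
time_s: 15.25
position: [0.4711, -0.0813, 0.0665]
tcp_rot: [[0.099, 0.99, 0.098], [0.701, -0.139, 0.7], [0.707, -0.0, -0.708]]
force: [-1.0, -1.3, 0.1]
opening: 0.449
grasp_force: 30.0
```

drive_tool --motion '[[[0,0,-5],[0,0,0]],[[0,0,-15],[0,0,0]],[[0,0,-20],[0,0,0]],[[0,0,-20],[0,0,0]],[[0,0,-10],[0,0,0]]]'

```text
time_s: 15.75
position: [0.4651, -0.133, 0.1171]
tcp_rot: [[0.098, 0.99, 0.101], [0.703, -0.141, 0.697], [0.704, 0.003, -0.71]]
force: [1.0, -0.2, -3.8]
opening: 0.452
grasp_force: 30.0
```

drive_tool --motion '[[[0,0,0],[0,0,0]],[[0,0,0],[0,0,0]],[[0,0,0],[0,0,0]]]'

```text
time_s: 16.05
position: [0.4639, -0.1294, 0.1157]
tcp_rot: [[0.099, 0.99, 0.097], [0.7, -0.139, 0.701], [0.708, -0.001, -0.707]]
force: [-1.1, -0.3, -3.4]
opening: 0.445
grasp_force: 30.0
```

Run:
```python
from plan import *
s=read_state();print(s['joint_positions'])
C=np.r_[.521,-.4115,.05]
# tool down, y perpendicular to cradle axis (67 deg)
R=frame(hd(67-90),-Z)
e=plan(C+np.r_[0,0,.10-.015],R,15,q=2)
print(e)
```

```text
[-49.9195  41.974  100.3511  33.0976  74.3403 -61.7449]
[[[-12, 6, -14], [-0.01, -0.05, 0.02]], [[-12, 7, -13], [-0.0, -0.05, 0.01]], [[-13, 7, -12], [-0.01, -0.06, 0.02]], [[-14, 7, -12], [-0.01, -0.05, 0.02]], [[-14, 8, -10], [-0.0, -0.05, 0.01]]]
[[[-14, 8, -11], [-0.01, -0.05, 0.02]], [[-15, 8, -9], [-0.01, -0.05, 0.02]], [[-15, 9, -8], [-0.01, -0.06, 0.01]], [[-15, 8, -8], [-0.0, -0.05, 0.02]], [[-16, 9, -6], [-0.01, -0.05, 0.02]]]
[[[-16, 10, -6], [-0.01, -0.05, 0.01]], [[-15, 10, -5], [-0.0, -0.05, 0.02]], [[-16, 10, -4], [-0.01, -0.06, 0.01]], [[-16, 10, -3], [-0.01, -0.05, 0.02]], [[-16, 10, -2], [-0.0, -0.05, 0.02]]]
(array([ 0.5207, -0.4111,  0.1347]), array([[ 0.3926,  0.9197, -0.0038],
       [ 0.9197, -0.3926,  0.0028],
       [ 0.0011, -0.0046, -1.    ]]))
```

drive_tool --motion '[[[-12,6,-14],[-0.01,-0.05,0.02]],[[-12,7,-13],[0,-0.05,0.01]],[[-13,7,-12],[-0.01,-0.06,0.02]],[[-14,7,-12],[-0.01,-0.05,0.02]],[[-14,8,-10],[0,-0.05,0.01]]]'

```text
time_s: 16.55
position: [0.4827, -0.2235, 0.1216]
tcp_rot: [[0.204, 0.975, 0.086], [0.842, -0.219, 0.494], [0.5, -0.028, -0.865]]
force: [0.5, 0.3, -4.0]
opening: 0.448
grasp_force: 30.0
```

drive_tool --motion '[[[-14,8,-11],[-0.01,-0.05,0.02]],[[-15,8,-9],[-0.01,-0.05,0.02]],[[-15,9,-8],[-0.01,-0.06,0.01]],[[-15,8,-8],[0,-0.05,0.02]],[[-16,9,-6],[-0.01,-0.05,0.02]]]'

```text
time_s: 17.05
position: [0.5014, -0.3169, 0.128]
tcp_rot: [[0.31, 0.949, 0.057], [0.915, -0.314, 0.254], [0.259, -0.027, -0.965]]
force: [1.2, -0.4, -3.4]
opening: 0.455
grasp_force: 30.0
```

drive_tool --motion '[[[-16,10,-6],[-0.01,-0.05,0.01]],[[-15,10,-5],[0,-0.05,0.02]],[[-16,10,-4],[-0.01,-0.06,0.01]],[[-16,10,-3],[-0.01,-0.05,0.02]],[[-16,10,-2],[0,-0.05,0.02]]]'

```text
time_s: 17.55
position: [0.5199, -0.4098, 0.1338]
tcp_rot: [[0.393, 0.919, -0.007], [0.919, -0.393, 0.005], [0.002, -0.009, -1.0]]
force: [-0.2, 0.1, -3.6]
opening: 0.454
grasp_force: 30.0
```

drive_tool --motion '[[[0,0,0],[0,0,0]],[[0,0,0],[0,0,0]],[[0,0,0],[0,0,0]]]'

```text
time_s: 17.85
position: [0.52, -0.41, 0.1344]
tcp_rot: [[0.393, 0.92, -0.005], [0.92, -0.393, 0.006], [0.003, -0.007, -1.0]]
force: [0.1, 0.0, -4.0]
opening: 0.448
grasp_force: 30.0
```

Run:
```python
from plan import *
s=read_state();print(s['position'],s['tcp_rot'])
t=capture('top');u=capture('side')
for k in(u,t): print([v for v in blobs(k,(105,150,60),(125,255,255),8)[1] if 230<v[1][0]<340 and v[1][1]>100])
a=cv2.resize(t[150:270,250:370,::-1],None,fx=3.3,fy=3.3,interpolation=cv2.INTER_CUBIC)
b=cv2.resize(u[150:310,210:310,::-1],None,fx=3.3,fy=3.3,interpolation=cv2.INTER_CUBIC)
h=b.shape[0];c=np.zeros((h,a.shape[1],3),np.uint8);c[:a.shape[0]]=a
cv2.imwrite('pics/cr.png',np.hstack([c,b]))
```

```text
[ 0.52   -0.41    0.1344] [[ 0.3926  0.9197 -0.0047]
 [ 0.9197 -0.3926  0.0057]
 [ 0.0033 -0.0066 -1.    ]]
[([252, 174, 13, 8, 63], array([257.3, 177.3]))]
[([281, 195, 21, 19, 233], array([290.8, 203.4]))]
```

View pics/cr.png

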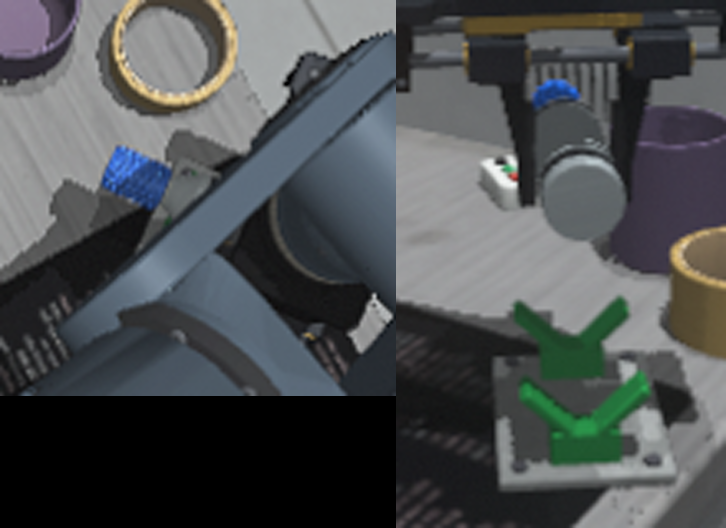

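The cylinder hangs level over the cradle, knob towards +y: foot face centre at about side pixel (266,211), knob at top pixel (291,203). Check offset and level.

Run:
```python
from plan import *
c=hd(67);y=np.cross(Z,c);C=np.r_[.521,-.4115,.05]
# knob centre: top ray in the vertical plane z~.155 ; foot: side ray meets the plane perpendicular to axis at TCP-0.055
K=onz('top',(290.8,203.4),.155)
s=read_state();p=np.array(s['position'])
o,v=ray('side',(266.4,210.6))
F=o+v*(((p-.0536*c)-o)@c)/(v@c)
for q,l in((K,'knob'),(F,'foot'),(p,'tcp')):print(l,q,(q-C)@c,(q-C)@y)
```

```text
knob [ 0.5539 -0.3257  0.155 ] 0.0918311298991416 0.003193601809271855
foot [ 0.4988 -0.4599  0.1541] -0.053239058856553806 0.001476397651246544
tcp [ 0.5203 -0.4108  0.1349] 0.0003609411434461679 0.0009023666898742701
```

drive_tool --motion '[[[0,1,20],[0,0,0]],[[0,0,25],[0,0,0]],[[0,0,25],[0,0,0]],[[0,0,15],[0,0,0]],[[0,0,5],[0,0,0]]]'

```text
time_s: 18.45
position: [0.5205, -0.4109, 0.0435]
tcp_rot: [[0.393, 0.919, -0.005], [0.919, -0.393, 0.005], [0.002, -0.007, -1.0]]
force: [0.2, -0.1, -3.6]
opening: 0.452
grasp_force: 30.0
```

drive_tool --motion '[[[0,0,3],[0,0,0]],[[0,0,2],[0,0,0]],[[0,0,2],[0,0,0]],[[0,0,0],[0,0,0]],[[0,0,0],[0,0,0]]]'

```text
time_s: 18.95
position: [0.5219, -0.4124, 0.0391]
tcp_rot: [[0.393, 0.92, -0.002], [0.92, -0.393, 0.001], [0.0, -0.002, -1.0]]
force: [0.2, 0.8, -3.5]
opening: 0.451
grasp_force: 30.0
```

drive_tool --motion '[[[0,0,2],[0,0,0]],[[0,0,1],[0,0,0]],[[0,0,1],[0,0,0]],[[0,0,0],[0,0,0]]]'

```text
time_s: 19.35
position: [0.5216, -0.4122, 0.0343]
tcp_rot: [[0.393, 0.92, -0.003], [0.92, -0.393, 0.002], [0.001, -0.003, -1.0]]
force: [0.9, -0.1, -3.8]
opening: 0.451
grasp_force: 30.0
```

drive_tool --motion '[[[0,0,1],[0,0,0]],[[0,0,1],[0,0,0]],[[0,0,0],[0,0,0]],[[0,0,0],[0,0,0]]]'

```text
time_s: 19.75
position: [0.5217, -0.4123, 0.0335]
tcp_rot: [[0.393, 0.92, -0.002], [0.92, -0.393, 0.001], [0.0, -0.003, -1.0]]
force: [-2.6, 1.2, 5.2]
opening: 0.446
grasp_force: 30.0
```

Seated (force now +5 N upward). Release and retreat upward.

drive_tool --motion '[[[0,0,0],[0,0,0]],[[0,0,0],[0,0,0]],[[0,0,0],[0,0,0]],[[0,0,0],[0,0,0]],[[0,0,0],[0,0,0]]]' --gripper 1

```text
time_s: 20.25
position: [0.5218, -0.4122, 0.0323]
tcp_rot: [[0.393, 0.92, -0.002], [0.92, -0.393, 0.002], [0.001, -0.003, -1.0]]
force: [-0.4, 0.3, 0.9]
opening: 0.82
grasp_force: 0.0
```

drive_tool --motion '[[[0,0,0],[0,0,0]],[[0,0,0],[0,0,0]],[[0,0,-10],[0,0,0]],[[0,0,-30],[0,0,0]],[[0,0,-40],[0,0,0]]]'

```text
time_s: 20.75
position: [0.5207, -0.4111, 0.1118]
tcp_rot: [[0.393, 0.919, -0.006], [0.919, -0.393, 0.005], [0.002, -0.007, -1.0]]
force: [0.5, -0.3, 0.3]
opening: 1.0
grasp_force: 0.0
```

drive_tool --motion '[[[0,0,-40],[0,0,0]],[[0,0,-40],[0,0,0]],[[0,0,-20],[0,0,0]],[[0,0,0],[0,0,0]],[[0,0,0],[0,0,0]]]'

```text
time_s: 21.25
position: [0.5219, -0.4122, 0.2128]
tcp_rot: [[0.393, 0.92, -0.002], [0.92, -0.393, 0.001], [0.0, -0.003, -1.0]]
force: [-0.4, 0.2, -0.6]
opening: 1.002
grasp_force: 0.0
```

Run:
```python
from plan import *
print(read_state()['position'],read_state()['opening'])
u=capture('side');cv2.imwrite('pics/end.png',cv2.resize(u[130:310,190:350,::-1],None,fx=3.3,fy=3.3,interpolation=cv2.INTER_CUBIC))
```

```text
[ 0.5219 -0.4122  0.2128] 1.001617761392996
```

View pics/end.png

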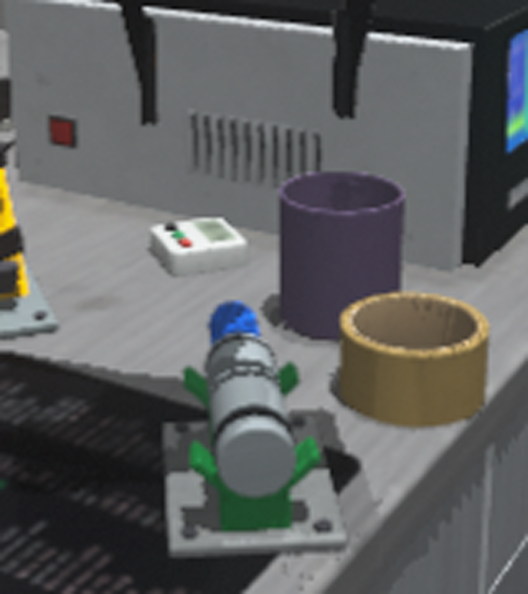

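The cylinder lies in both green saddles (foot at (257,455), knob at (234,320)), the gripper is clear, and the mug, timer and tape roll look undisturbed.

```bash
python3 -c "from rig import *;print(hand_in())"
```

```text
the job is handed in; nothing more can be done
None
```

The cylinder was leaned in the yellow block against the stop, then laid in both saddles of the green cradle and released; the job is handed in at about 21 s (61 s allowed), the mug, timer and tape roll look unmoved in the last picture, and `hand_in()` returned no verdict.

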